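# Open the safety cap of the mould-release jug

## Robot

A 7-joint arm with a two-finger parallel gripper is mounted at the origin on the work surface. World frame = base frame: x ahead of the robot, y to its left, z up, the work surface at z = 0. Lengths are in m, angles in rad, forces in N, time in s.
With the tool pointing down it reaches from about 0.4 to 0.875 m from the base axis. Payload 19.3 kg.
Tool frame: the origin (TCP) lies midway between the tips of the shut fingers; the grasp point (between the pads) lies 19 mm behind it (bot.grip_point_offset is the distance from the TCP to the grasp point, in m); z points along the fingers, y is the direction in which the jaws open and shut (so a half turn about z gives the same grasp; the last joint's range is limited). The gripper opens to 85 mm and grips with 20 to 120 N. Pads are 22 mm wide; open, the fingers measure 114 mm over their backs; the gripper's body (76 mm by 85 mm) begins 54 mm behind the grasp point. The pads swing forward as they close: fully open they stand 13 mm farther back than shut.
Start: joints at [-1.245, 0.521, -0.036, 1.599, 0.021, 1.021, -0.113], TCP at [0.241, 0.577, 0.231] pointing down, gripper open.
Joint ranges: [-2.91, 2.91], [-0.3, 2.13], [-1.5, 1.42], [0.17, 2.43], [-1.26, 4.41], [0.16, 1.93], [-2.52, 2.52]. Speed limits (rad/s): [1.89, 1.89, 2.39, 2.39, 3.01, 3.01, 3.01].

## Interface

Orientations are given as [roll, pitch, yaw] about the fixed x, y, z axes, in that order (R = Rz(yaw) Ry(pitch) Rx(roll)).
In Python, from workcell import bot, viewer, workorder gives the robot as it stands.
- The arm moves only by the tool move_arm, never from a script. Its argument "plan" is a list of rows, each a list of 6 numbers: the shift along the tool's x, y, z scaled (see below), then the turn, a rotation vector about the tool's x, y, z scaled (see below). A call has 1 to 5 rows; each row shifts and turns the commanded pose from where the row before left it, along the tool's axes as they then stand; what a row does not reach is not made up. The controller multiplies each number of a shift by 0.025 m and each number of a turn by pi rad. A row lasts 1/10 s, in which the tool goes at most 50 mm and 8.59 degrees, less where a joint would pass 70% of its speed; a pose out of reach is approached as far as the arm can. A call with a number of a shift or a turn outside -1 to 1 is refused whole. A call with a gripper value outside its range is refused whole. "claw" is the closure, from -1 (fully open) to 1 (shut), so that 0 is half open, set as the call begins (left out, the last holds). The fingers move at their own pace and stop on an object; "force" is the grip in N (left out, the last holds). Time passes only in rows, so rows that do not move let the fingers close. It gives the time, the measured TCP pose, the force and the opening at its end, in the units of the state.
- bot.observe(): the state, without advancing time (a new reading comes with each control period).
- viewer.grab_frame(name): name is "side" or "top" or "wrist"; returns the picture (420x560x3 uint8, red, green, blue); there is no depth.
- viewer.camera_info(name): a dict with "K" (3x3 intrinsics, pixels), "R" (3x3) and "t" (3): a world point X has camera coordinates R X + t. Camera axes: x right, y down, z forward; pixel columns grow to the right and rows downward; lengths in m; the calibration is good to about 2 mm. A picture is of the moment at which its call begins: read the wrist's pose just before it. camera_info takes no time and is no camera call; for the wrist camera it gives the pose at the moment of the call.
- workorder.job_done(): hands the job in, once; it reports no verdict.
The state is a dict: "clock": time; "qpos": joint angles; "qd": joint speeds; "joint_efforts": joint torques, N m; "position": TCP position; "tool_rot": TCP orientation; "force": force on the tool from outside, world axes, zero at the start; "moment": the same for the moment, N m; "grip_width": finger opening in m.
Only numpy, scipy, OpenCV 4.12 (cv2) and the standard library are available. Lean on these libraries where they do the work, as an engineer would, in place of code of your own. Each camera call takes 0.05 s, during which the arm holds its last target.

## Task

Open the jug of mould-release agent, the one with the orange cap: push its safety cap down firmly and, keeping it pressed, turn it anticlockwise (seen from above) as far as it goes, then let go so that the cap springs up, open. Leave the jug with the blue cap closed.

Things in the scene. Friction and masses are not known exactly. Their poses are not given: they have to be found in the camera images.
- orange_cap_top (a point): Centre of the flat top of the orange cap, z up; 212 mm above the bench when closed. The cap is an upright round fluted cylinder, 44 mm across, 30 mm high, gripped across its sides at any yaw; it never comes off. Its white jug (120 x 92 mm, in a holder bolted to the bench) does not move, and jug, collar and handle all stay lower than 172 mm: 40 mm below the closed cap's top is free for fingertips.
- orange_lift (a joint): Height of the orange cap in m: 0 closed, -0.010 pressed fully down, +0.010 sprung up, open. A spring pushes it up: 8 N closed, 14 N fully down, about 3 N open. A 40 N grip on the cap's sides carries the press without slipping. While locked the cap cannot rise.
- orange_cap (a joint): Turn of the orange cap in rad: 0 closed, growing anticlockwise seen from above, 1.31 at its stop. Unpressed it turns only about 0.1 and then locks; pressed 7 to 10 mm down it turns easily (0.1 N m). Turned past about 1.0, it springs up when let go; short of that it stays down.
- blue_cap_top (a point): The same point on the blue cap of the other jug, alike in shape, size and mechanism and also bolted down, to be left closed. The two caps are at least 160 mm apart.
- blue_cap (a joint): Turn of the blue cap in rad: 0 closed, growing anticlockwise.
Not all that is in view belongs to the job. Leave any purple or yellow look-alike of the part that bears blue_cap_top alone.

How it is judged:
At the end, for the whole second after the job is handed in: The orange cap has been released and stands sprung up, more than 6 mm above its closed height and turned more than 40 degrees; the blue cap is still closed, turned by less than 17 degrees (value of joint orange_lift above 0.006 m and value of joint orange_cap above 0.7 rad and value of joint blue_cap below 0.3 rad); the robot touches nothing.
It fails at once if the blue cap is unlocked (turned by more than 17 degrees) (value of joint blue_cap above 0.3 rad).
It also fails if it takes over 35 s, if anything falls off the work surface, if the arm or the gripper's body presses on something with over 40 N, if the wrist force passes 120 N, or if a joint passes its speed limit or range.

## Working session

There is one attempt and no reset: what is moved stays moved. The work goes in short steps, Python scripts to look and compute and a tool call to move; the robot and the scene stay as the last step left them, time stands still between calls to the robot, and variables do not carry over. Pictures are saved under pics/ and viewed, and the job is handed in when it is done.

Besides the shell and the picture viewer there is one more tool, called after "Call:" as name(argument=value, ...), one argument or row to a line, values as JSON. move_arm: Moves the arm, as the interface text tells. Shifts and turns lie within -1 to 1; 1 stands for 0.025 m of shift or pi rad of turn. Its arguments: {"type":"object","properties":{"plan":{"type":"array","items":{"type":"array","items":{"type":"number"}}},"claw":{"type":"number"},"force":{"type":"number"}},"required":["plan"]}

```bash
mkdir -p pics; python3 - <<'E'
from workcell import bot, viewer, workorder
import cv2
s=bot.observe();print({k:s[k] for k in s})
for n in("side","top"):
    f=viewer.grab_frame(n);cv2.imwrite(f"pics/{n}1.png",f[:,:,::-1]);c=viewer.camera_info(n);print(n,c)
print(bot.observe()["clock"])
E
```

```text
{'clock': 0.0, 'qpos': array([-1.24519919,  0.52201805, -0.03634969,  1.60000672,  0.02120367,
        1.02108617, -0.11279725]), 'qd': array([ 0.00243331,  0.00027362,  0.00032051,  0.00059115, -0.00060411,
       -0.00026509, -0.00090746]), 'joint_efforts': array([-3.57383260e-04, -9.27084732e+01,  1.98006526e+00, -3.69927621e+01,
        1.78903830e-02,  8.42278154e-03,  1.19026681e-04]), 'position': array([0.24085812, 0.57636109, 0.23072343]), 'tool_rot': array([-3.14046180e+00,  7.26241065e-05,  2.74580956e+00]), 'force': array([ 0.43070238, -0.33071513,  0.35124425]), 'moment': array([ 0.00268712,  0.050596  , -0.07728977]), 'grip_width': 0.08510274444528353}
side {'K': array([[395.29588143,   0.        , 275.98321226],
       [  0.        , 395.29588143, 211.56422544],
       [  0.        ,   0.        ,   1.        ]]), 'R': array([[ 0.92564871, -0.37804339, -0.01605183],
       [-0.24445375, -0.5650933 , -0.78797965],
       [ 0.28881972,  0.73331627, -0.61549201]]), 't': array([-0.53242939,  0.12250842,  1.22947408])}
top {'K': array([[404.59629452,   0.        , 287.30053633],
       [  0.        , 404.59629452, 204.64696989],
       [  0.        ,   0.        ,   1.        ]]), 'R': array([[ 0.00527582, -0.99997892,  0.00378532],
       [-0.99423487, -0.00565084, -0.1070752 ],
       [ 0.10709434, -0.00319859, -0.99424372]]), 't': array([-0.20046915,  0.50755839,  1.08054849])}
0.1
```

View pics/side1.png

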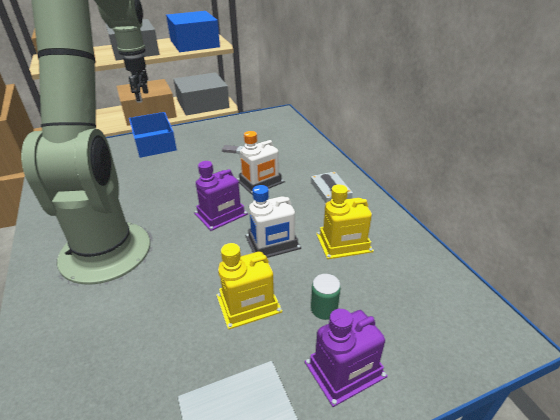

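View pics/top1.png

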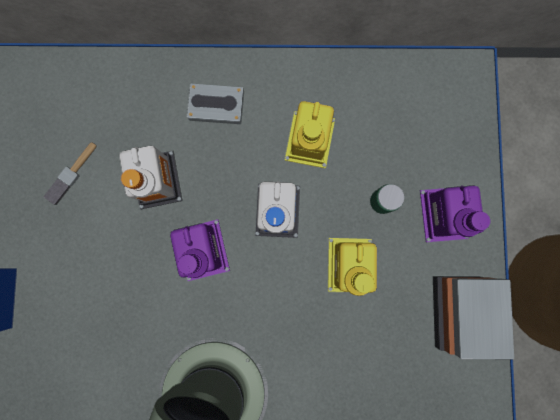

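The side view shows the orange cap at (251,139) and the top view at (132,179). Things that could be confused with it:
- its orange label, side (258,172)
- the blue cap, side (261,193), top (275,216)
- purple jug caps, top (190,262) and (478,222)
- yellow jug caps, top (312,130) and (360,283)
- the brownish binder, top (445,315)

I choose the orange cap on the white jug.

```bash
cat > h.py <<'E'
import cv2,numpy as np
def ray(c,uv):
    d=c["R"].T@np.linalg.inv(c["K"])@np.array([uv[0],uv[1],1.]); o=-c["R"].T@c["t"]; return o,d
def onplane(c,uv,z):
    o,d=ray(c,uv); return o+d*(z-o[2])/d[2]
def proj(c,X):
    p=c["K"]@(c["R"]@np.array(X)+c["t"]); return p[:2]/p[2]
E
python3 - <<'E'
from workcell import viewer
from h import *
C={n:viewer.camera_info(n) for n in("side","top")}
for n in C:
    im=cv2.imread(f"pics/{n}1.png");hsv=cv2.cvtColor(im,cv2.COLOR_BGR2HSV)
    for nm,lo,hi in(("orange",(5,170,90),(18,255,255)),("blue",(105,150,90),(120,255,255))):
        m=cv2.inRange(hsv,lo,hi)
        k,l,st,ce=cv2.connectedComponentsWithStats(m)
        for i in range(1,k):
            if st[i,4]>60:print(n,nm,st[i],ce[i].round(1),onplane(C[n],ce[i],.212).round(4))
    if n=="top": cv2.imwrite("pics/croptop.png",cv2.resize(im[135:220,95:200],None,fx=6,fy=6,interpolation=cv2.INTER_CUBIC))
    else: cv2.imwrite("pics/cropside.png",cv2.resize(im[120:200,220:320],None,fx=6,fy=6,interpolation=cv2.INTER_CUBIC))
E
```

```text
side orange [245 134  12  10  87] [250.2 138.9] [0.5359 0.1274 0.212 ]
side orange [242 160   8  20 101] [245.4 169.4] [ 0.4581 -0.0516  0.212 ]
side orange [258 160  16  15 115] [265.3 165.6] [ 0.5209 -0.0556  0.212 ]
side blue [ 166   11   53   41 1746] [193.2  30.4] [0.6895 1.6679 0.212 ]
side blue [ 129  112   47   45 1507] [152.6 133.9] [0.2341 0.3023 0.212 ]
side blue [360 168 200 183 418] [475.1 272.9] [ 0.7762 -0.6474  0.212 ]
side blue [252 185  16  17 215] [260.3 192.8] [ 0.4566 -0.1846  0.212 ]
side blue [266 222  23  23 268] [276.8 231.8] [ 0.4362 -0.3549  0.212 ]
side blue [ 433  358  127   62 1472] [497.3 394.6] [ 0.6115 -0.8674  0.212 ]
top orange [122 170  20  18 217] [131.  177.8] [0.5486 0.1617 0.212 ]
top blue [   0   43  508  236 1063] [311.6  76.3] [ 0.794  -0.2528  0.212 ]
top blue [266 208  18  18 228] [274.8 215.9] [ 0.4629 -0.1688  0.212 ]
top blue [511 360   4  60  70] [512.5 388.6] [ 0.0884 -0.6898  0.212 ]
```

View pics/croptop.png

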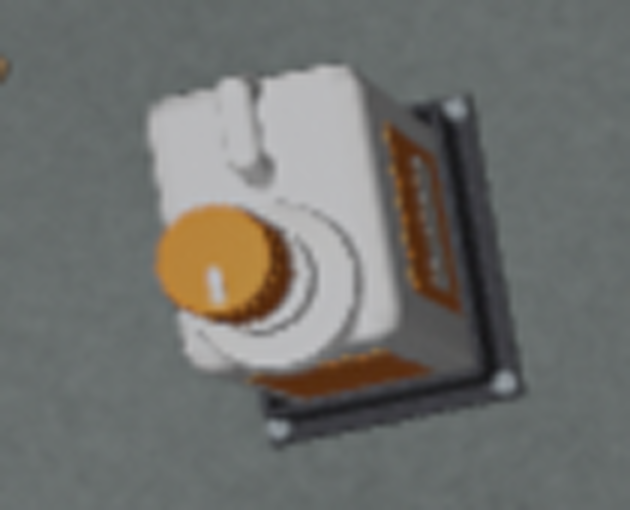

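View pics/cropside.png

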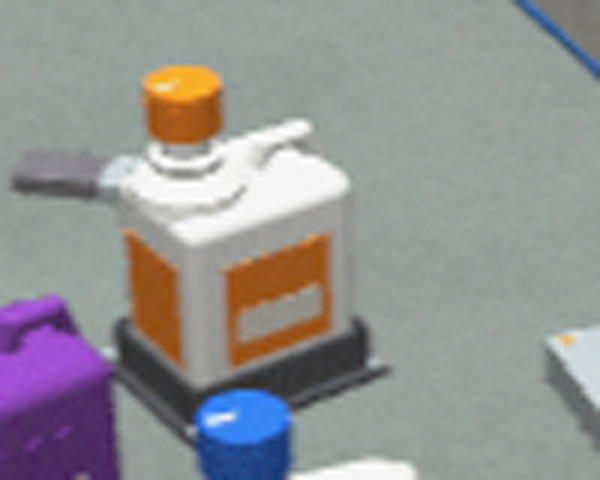

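The crops show an orange fluted cap with a white tick on a white jug with orange labels, so it is the right one. The top face centre is at about (129.9,178.2) in the top view and (249.9,132.9) in the side view.

```bash
python3 - <<'E'
from workcell import viewer,bot
from h import *
from scipy.spatial.transform import Rotation as R
C={n:viewer.camera_info(n) for n in("side","top")}
T=(129.9,178.2);S=(249.9,132.9)
print(onplane(C["top"],T,.212),onplane(C["side"],S,.212))
A=[];b=[]
for n,u in(("top",T),("side",S)):
    o,d=ray(C[n],u);d/=np.linalg.norm(d);P=np.eye(3)-np.outer(d,d);A.append(P);b.append(P@o)
X=np.linalg.lstsq(np.vstack(A),np.hstack(b),rcond=None)[0];print(X)
s=bot.observe();r=R.from_euler('xyz',s["tool_rot"]).as_matrix();print(r.round(3),s["position"])
w=viewer.camera_info("wrist");print("cam in tool",(r.T@(-w["R"].T@w["t"]-s["position"])).round(3),(w["R"]@r).round(2))
print(np.linalg.norm(X[:2]), np.linalg.norm(s["position"][:2]))
print(np.degrees(np.arctan2(X[1],X[0])),np.degrees(np.arctan2(*s["position"][1::-1])))
E
```

```text
[0.54774197 0.16420995 0.212     ] [0.54983298 0.17021977 0.212     ]
[0.5472241  0.16259306 0.21602386]
[[-0.923  0.386 -0.   ]
 [ 0.386  0.923 -0.001]
 [-0.    -0.001 -1.   ]] [0.24083678 0.57643348 0.23080556]
cam in tool [ 0.082  0.    -0.142] [[ 0.    1.    0.  ]
 [-0.95  0.   -0.32]
 [-0.32  0.    0.95]]
0.5708683913589917 0.6247222632328584
16.54791419894352 67.32458462279935
```

The two views agree to about 6 mm, giving a cap at about (0.548, 0.165, 0.212). I'll move above it with clearance and refine with the wrist camera.

Call:
move_arm(
  plan=[
    [-0.5, -0.3, -0.9, 0, 0, 0],
    [-1, -0.59, -0.9, 0, 0, 0],
    [-1, -0.59, -0.9, 0, 0, 0],
    [-1, -0.59, 0, 0, 0, 0],
    [-1, -0.59, 0, 0, 0, 0],
  ],
  claw=-1,
  force=60,
)

```text
clock: 0.6
position: [0.3198, 0.471, 0.2992]
tool_rot: [3.141, 0.0, 2.746]
force: [0.8, 0.3, -0.2]
grip_width: 0.0855
```

Call:
move_arm(
  plan=[
    [-1, -0.59, 0, 0, 0, 0],
    [-1, -0.59, 0, 0, 0, 0],
    [-1, -0.59, 0, 0, 0, 0],
    [-1, -0.59, 0, 0, 0, 0],
    [-1, -0.59, 0, 0, 0, 0],
  ],
)

```text
clock: 1.1
position: [0.4065, 0.3546, 0.2986]
tool_rot: [-3.141, -0.0, 2.746]
force: [0.3, 0.3, 0.1]
grip_width: 0.085
```

```bash
python3 - <<'E'
from workcell import bot
s=bot.observe();print(s["clock"],s["position"],s["tool_rot"],s["qpos"].round(3))
E
```

```text
1.1 [0.40650324 0.35455049 0.29860077] [-3.14114170e+00 -1.81358672e-04  2.74583189e+00] [-0.861  0.316  0.043  1.744 -0.015  1.082  0.363]
```

Call:
move_arm(
  plan=[
    [-1, -0.59, 0, 0, 0, 0],
    [-1, -0.59, 0, 0, 0, 0],
    [-1, -0.59, 0, 0, 0, 0],
    [-1, -0.59, 0, 0, 0, 0],
    [-1, -0.59, 0, 0, 0, 0],
  ],
)

```text
clock: 1.6
position: [0.4934, 0.2383, 0.2986]
tool_rot: [-3.141, -0.0, 2.746]
force: [0.7, 1.3, -0.6]
grip_width: 0.0855
```

Call:
move_arm(
  plan=[
    [-1, -0.59, 0, 0, 0, 0],
    [-1, -0.59, 0, 0, 0, 0],
    [-1, -0.59, 0, 0, 0, 0],
    [0, 0, 0, 0, 0, 0.04],
    [0, 0, 0, 0, 0, 0.045],
  ],
)

```text
clock: 2.1
position: [0.5454, 0.1686, 0.2984]
tool_rot: [-3.141, -0.0, 2.472]
force: [-0.3, 0.7, -0.1]
grip_width: 0.0854
```

Call:
move_arm(
  plan=[
    [0, 0, 0, 0, 0, 0.045],
    [0, 0, 0, 0, 0, 0.045],
    [0, 0, 0, 0, 0, 0.045],
    [0, 0, 0, 0, 0, 0.045],
    [0, 0, 0, 0, 0, 0],
  ],
)

```text
clock: 2.6
position: [0.5449, 0.1698, 0.2985]
tool_rot: [-3.141, 0.0, 1.911]
force: [-1.0, -0.6, 0.3]
grip_width: 0.0854
```

```bash
python3 - <<'E'
from workcell import bot,viewer
from h import *
s=bot.observe();c=viewer.camera_info("wrist");f=viewer.grab_frame("wrist")
print(s["clock"],s["position"],s["tool_rot"],s["qpos"].round(3))
im=f[:,:,::-1].copy();cv2.imwrite("pics/w1.png",im)
np.savez("w1.npz",**c)
print(proj(c,(.548,.165,.212)))
m=cv2.inRange(cv2.cvtColor(im,cv2.COLOR_BGR2HSV),(5,150,80),(20,255,255))
k,l,st,ce=cv2.connectedComponentsWithStats(m)
for i in range(1,k):
    if st[i,4]>100: print(st[i],ce[i])
E
```

```text
2.6 [0.54489003 0.16977993 0.29851966] [-3.14100981e+00  2.72806693e-04  1.91073451e+00] [-0.636  0.383  0.315  1.676 -0.13   1.104  0.057]
[278.1210122  223.66905898]
[280 132  76  17 312] [315.76923077 141.00961538]
[ 249  184   60   65 2518] [280.69380461 218.34630659]
```

View pics/w1.png

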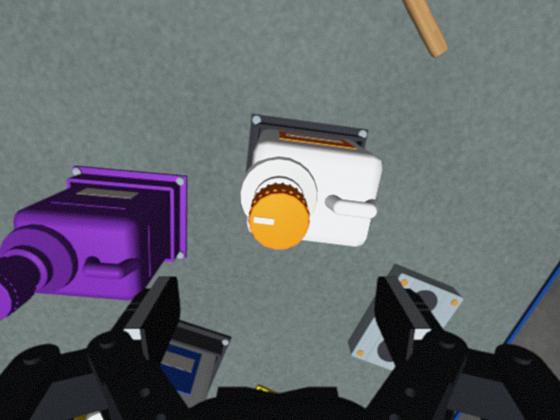

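The wrist view shows the orange cap between the fingers ahead, with its top face around (279,220) and nothing near its sides.

```bash
python3 - <<'E'
from workcell import bot
from h import *
from scipy.spatial.transform import Rotation as R
c=dict(np.load("w1.npz"));im=cv2.imread("pics/w1.png")
m=cv2.inRange(cv2.cvtColor(im,cv2.COLOR_BGR2HSV),(5,150,190),(25,255,255))
m=cv2.morphologyEx(m,cv2.MORPH_OPEN,np.ones((5,5)))
k,l,st,ce=cv2.connectedComponentsWithStats(m);i=1+st[1:,4].argmax();print(st[i],ce[i])
cs,_=cv2.findContours((l==i).astype('uint8'),0,1);e=cv2.fitEllipse(cv2.convexHull(max(cs,key=len)));print(e)
X=onplane(c,e[0],.212);o,_=ray(c,e[0]);print(X, "diam",e[1][1]/c["K"][0,0]*(c["R"]@X+c["t"])[2])
s=bot.observe();r=R.from_euler('xyz',s["tool_rot"]).as_matrix();print((r.T@(X-s["position"]))/.025, s["position"])
E
```

```text
[ 251  193   58   56 2416] [280.09768212 220.82657285]
((278.8317565917969, 220.71224975585938), (56.04368591308594, 58.77605056762695), 87.31446838378906)
[0.54772121 0.1672966  0.212     ] diam 0.0419353052833215
[-0.13272505  0.07381694  3.46201074] [0.54489791 0.16983239 0.29855035]
```

Call:
move_arm(
  plan=[
    [-0.13, 0.07, 0.5, 0, 0, 0],
    [0, 0, 0.9, 0, 0, 0],
    [0, 0, 0.9, 0, 0, 0],
    [0, 0, 0.5, 0, 0, 0],
    [0, 0, 0, 0, 0, 0],
  ],
)

```text
clock: 3.15
position: [0.5471, 0.1667, 0.2269]
tool_rot: [-3.139, 0.0, 1.915]
force: [-0.2, -1.1, 0.3]
grip_width: 0.0857
```

```bash
python3 - <<'E'
from workcell import bot,viewer
from h import *
s=bot.observe();f=viewer.grab_frame("wrist")
print(s["clock"],s["position"],s["tool_rot"],s["force"])
cv2.imwrite("pics/w2.png",f[:,:,::-1])
E
```

```text
3.15 [0.54711594 0.16668916 0.22694569] [-3.13858393e+00  2.98511501e-04  1.91464906e+00] [-0.15984409 -1.11773946  0.28407239]
```

View pics/w2.png

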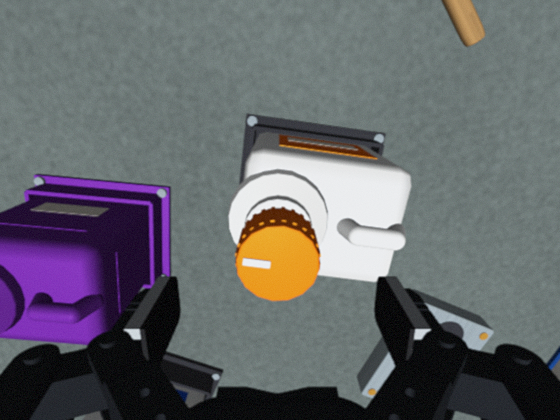

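The cap sits centred between the fingers, with its face centre at (278,262). I'll go down and grip.

Call:
move_arm(
  plan=[
    [0, 0, 0.6, 0, 0, 0],
    [0, 0, 0.7, 0, 0, 0],
    [0, 0, 0.5, 0, 0, 0],
    [0, 0, 0, 0, 0, 0],
    [0, 0, 0, 0, 0, 0],
  ],
)

```text
clock: 3.7
position: [0.5482, 0.1672, 0.1845]
tool_rot: [3.141, 0.0, 1.913]
force: [0.3, -0.5, -0.2]
grip_width: 0.0853
```

Call:
move_arm(
  plan=[
    [0, 0, 0, 0, 0, 0],
    [0, 0, 0, 0, 0, 0],
    [0, 0, 0, 0, 0, 0],
    [0, 0, 0, 0, 0, 0],
    [0, 0, 0, 0, 0, 0],
  ],
  claw=1,
  force=60,
)

```text
clock: 4.2
position: [0.5475, 0.1671, 0.1842]
tool_rot: [-3.141, -0.0, 1.913]
force: [-5.8, -2.5, 8.3]
grip_width: 0.0425
```

```bash
python3 - <<'E'
from workcell import bot,viewer
from h import *
s=bot.observe();f=viewer.grab_frame("wrist");g=viewer.grab_frame("side")
print(s["clock"],s["position"],s["tool_rot"],s["force"],s["grip_width"],s["qpos"])
cv2.imwrite("pics/w3.png",f[:,:,::-1])
cv2.imwrite("pics/s3.png",cv2.resize(g[90:210,190:320,::-1],None,fx=4,fy=4))
E
```

```text
4.2 [0.54746168 0.16706137 0.18424044] [-3.14101520e+00 -1.87656644e-04  1.91314313e+00] [-5.79434022 -2.53808297  8.25309898] 0.042496861333582124 [-0.59830391  0.50984347  0.27875245  1.79973452 -0.17883925  0.85715409
  0.10669922]
```

View pics/w3.png

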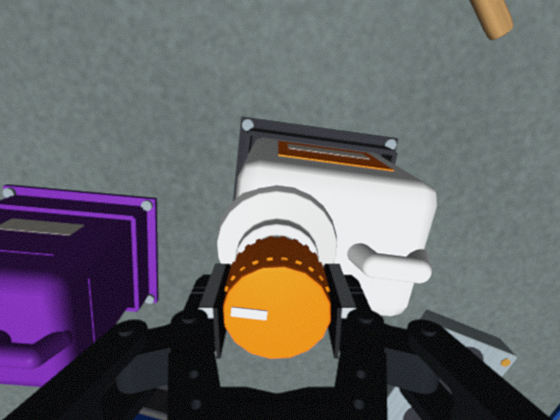

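View pics/s3.png

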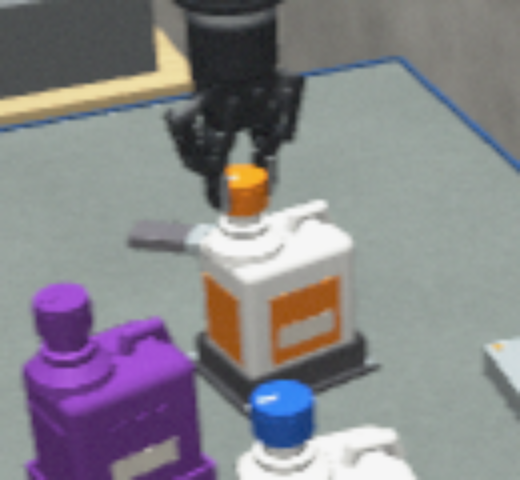

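The cap is gripped at 42.5 mm opening, centred. Next I press about 9 mm.

Call:
move_arm(
  plan=[
    [0, 0, 0.12, 0, 0, 0],
    [0, 0, 0.12, 0, 0, 0],
    [0, 0, 0.12, 0, 0, 0],
    [0, 0, 0, 0, 0, 0],
    [0, 0, 0, 0, 0, 0],
  ],
)

```text
clock: 4.8
position: [0.5474, 0.1671, 0.1754]
tool_rot: [-3.141, -0.0, 1.913]
force: [-7.0, -1.8, 12.2]
grip_width: 0.0425
```

Call:
move_arm(
  plan=[
    [0, 0, 0.05, 0, 0, 0],
    [0, 0, 0, 0, 0, 0],
  ],
)

```text
clock: 5.0
position: [0.5475, 0.1671, 0.1744]
tool_rot: [-3.141, -0.0, 1.913]
force: [-8.1, -1.9, 16.1]
grip_width: 0.0423
```

```bash
python3 - <<'E'
from workcell import bot,viewer
from h import *
s=bot.observe();f=viewer.grab_frame("wrist")
print(s["clock"],s["position"],s["force"],s["moment"],s["grip_width"])
cv2.imwrite("pics/w4.png",f[:,:,::-1])
E
```

```text
5.0 [0.54748294 0.1671278  0.17444565] [-8.11209768 -1.90359215 16.0838459 ] [-0.55266313  1.75916855  0.05564844] 0.042252399786989844
```

View pics/w4.png

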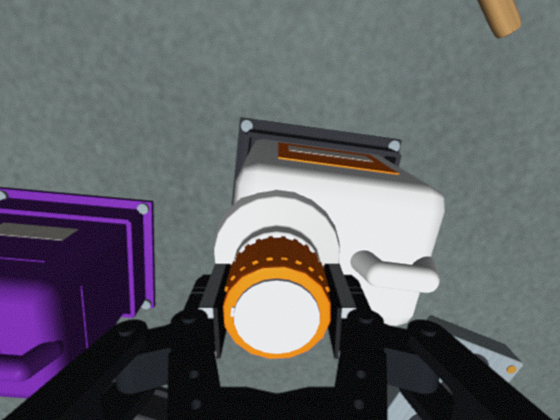

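The cap went down with the pads without slipping. Its top now shows a white disc, which looks like a pressed indicator. The force is 16 N, so it is at the bottom. I turn it anticlockwise now, which is negative about tool z.

Call:
move_arm(
  plan=[
    [0, 0, 0, 0, 0, -0.03],
    [0, 0, 0, 0, 0, -0.04],
    [0, 0, 0, 0, 0, -0.04],
    [0, 0, 0, 0, 0, -0.04],
    [0, 0, 0, 0, 0, 0],
  ],
)

```text
clock: 5.55
position: [0.5472, 0.167, 0.1744]
tool_rot: [-3.141, -0.001, 2.389]
force: [-10.7, -2.1, 16.6]
grip_width: 0.0424
```

```bash
python3 - <<'E'
from workcell import bot,viewer
from h import *
s=bot.observe();f=viewer.grab_frame("wrist")
print(s["clock"],s["position"],s["tool_rot"],s["force"],s["moment"],s["qpos"])
cv2.imwrite("pics/w5.png",f[:,:,::-1])
E
```

```text
5.55 [0.54716044 0.16696926 0.17443477] [-3.14099287e+00 -9.41278277e-04  2.38914833e+00] [-10.69932348  -2.06738127  16.567486  ] [-0.44705034  2.30960331  0.06667789] [-0.50500115  0.5110595   0.14732465  1.80366733 -0.09782269  0.8348314
  0.50792591]
```

View pics/w5.png

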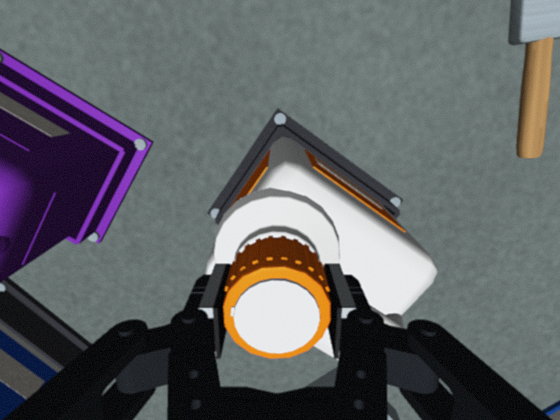

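The tool has turned about 0.48 rad with a low moment, so the cap is following. I carry on to the stop.

Call:
move_arm(
  plan=[
    [0, 0, 0, 0, 0, -0.04],
    [0, 0, 0, 0, 0, -0.04],
    [0, 0, 0, 0, 0, -0.04],
    [0, 0, 0, 0, 0, -0.04],
    [0, 0, 0, 0, 0, -0.04],
  ],
)

```text
clock: 6.1
position: [0.5469, 0.1666, 0.1744]
tool_rot: [-3.141, -0.001, 3.017]
force: [-11.5, -5.9, 18.6]
grip_width: 0.0425
```

Call:
move_arm(
  plan=[
    [0, 0, 0, 0, 0, -0.03],
    [0, 0, 0, 0, 0, -0.03],
    [0, 0, 0, 0, 0, -0.01],
    [0, 0, 0, 0, 0, 0],
  ],
)

```text
clock: 6.5
position: [0.5469, 0.1664, 0.1744]
tool_rot: [-3.141, -0.002, -3.051]
force: [-13.8, -5.0, 19.9]
grip_width: 0.0426
```

```bash
python3 - <<'E'
from workcell import bot,viewer
from h import *
s=bot.observe();f=viewer.grab_frame("wrist")
print(s["clock"],s["position"],s["tool_rot"],s["force"],s["moment"],s["qpos"],s["grip_width"])
cv2.imwrite("pics/w6.png",f[:,:,::-1])
E
```

```text
6.5 [0.54693881 0.16644076 0.17440057] [-3.14116685e+00 -1.78395029e-03 -3.05109817e+00] [-13.8090253   -5.03084521  19.92727184] [-0.89020089  2.81484274 -0.92598784] [-0.34758646  0.50576344 -0.07131118  1.79531862  0.04600129  0.84394252
  1.22065267] 0.042557308360220855
```

View pics/w6.png

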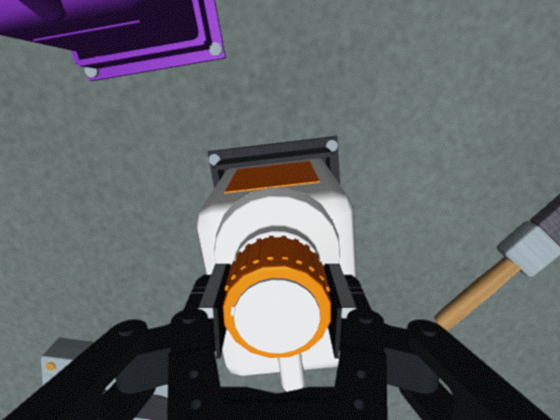

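The tool has turned 1.32 rad and the moment rose to -0.93 N m, so the cap is at its stop. I let go.

Call:
move_arm(
  plan=[
    [0, 0, 0, 0, 0, 0],
    [0, 0, 0, 0, 0, 0],
    [0, 0, 0, 0, 0, 0],
    [0, 0, 0, 0, 0, 0],
    [0, 0, 0, 0, 0, 0],
  ],
  claw=-1,
)

```text
clock: 7.05
position: [0.5478, 0.1673, 0.1735]
tool_rot: [-3.142, -0.0, -3.05]
force: [0.0, -0.8, -0.3]
grip_width: 0.0856
```

Call:
move_arm(
  plan=[
    [0, 0, -0.4, 0, 0, 0],
    [0, 0, -0.8, 0, 0, 0],
    [0, 0, -1, 0, 0, 0],
    [0, 0, -1, 0, 0, 0],
    [0, 0, -1, 0, 0, 0],
  ],
)

```text
clock: 7.55
position: [0.5477, 0.1672, 0.2804]
tool_rot: [3.141, 0.0, -3.05]
force: [0.0, 1.1, 0.0]
grip_width: 0.0854
```

Call:
move_arm(
  plan=[
    [0, 0, -0.5, 0, 0, 0],
    [0, 0, -0.3, 0, 0, 0],
    [0, 0, 0, 0, 0, 0],
    [0, 0, 0, 0, 0, 0],
  ],
)

```text
clock: 7.95
position: [0.5475, 0.1671, 0.2976]
tool_rot: [-3.141, -0.001, -3.05]
force: [-0.8, -0.7, 0.1]
grip_width: 0.0851
```

```bash
python3 - <<'E'
from workcell import bot,viewer
from h import *
s=bot.observe();c=viewer.camera_info("wrist");f=viewer.grab_frame("wrist");g=viewer.grab_frame("side");t=viewer.grab_frame("top")
print(s["clock"],s["position"],s["force"],s["grip_width"])
a=cv2.resize(g[110:210,220:320,::-1],(400,400));b=cv2.resize(t[130:230,90:190,::-1],(400,400))
cv2.imwrite("pics/s7.png",np.hstack([a,b]));cv2.imwrite("pics/w7.png",f[:,:,::-1])
cv2.imwrite("pics/side7.png",g[:,:,::-1]);cv2.imwrite("pics/top7.png",t[:,:,::-1])
np.savez("w7.npz",**c)
for z in(.202,.212,.222):print(z,proj(viewer.camera_info("side"),(.5477,.1672,z)),proj(c,(.5477,.1672,z)))
E
```

```text
7.95 [0.54749112 0.16708216 0.29764639] [-0.78740427 -0.6631821   0.05539525] 0.08509041492837777
0.202 [249.77082196 135.97158058] [276.86855112 212.05904868]
0.212 [249.60790738 133.3768915 ] [276.86057393 216.64981171]
0.222 [249.44353284 130.75895004] [276.85194753 221.61418288]
```

View pics/s7.png

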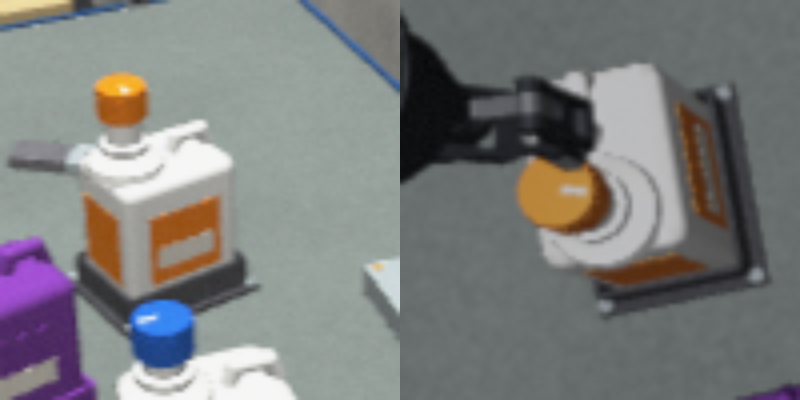

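View pics/w7.png

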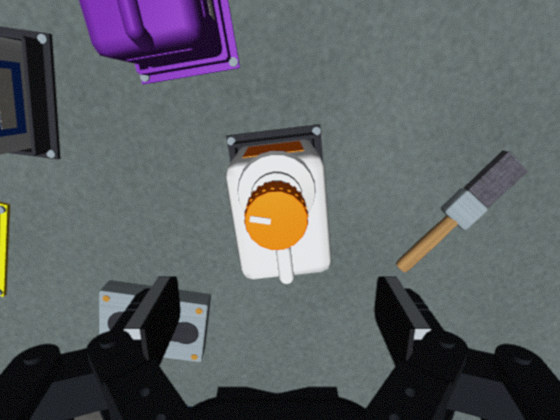

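The cap top is now at side pixel (250,130.9). The calibration predicts 130.8 for a height of 222 mm and 133.4 when closed, so it is sprung up. The white neck shows beneath it, and in the top view its tick has swung about 80° anticlockwise. The gripper is clear and the blue cap's tick is unchanged.

```bash
python3 -c "
from workcell import workorder
print(workorder.job_done())"
```

```text
the job is handed in; nothing more can be done
None
```

The orange cap is open and I've handed the job in. I gripped the cap at 60 N, pressed it about 10 mm to the bottom and turned it 1.32 rad anticlockwise to its stop. I then let go and raised the gripper clear.

- **Orange cap:** the side view puts its top at about 222 mm, against 212 mm closed, with the neck showing below. Its tick has swung about 80° anticlockwise, roughly in line with the 75° the tool turned it.
- **Blue cap:** it was never touched, and its tick looks unchanged.
- **Gripper:** the residual force was about 1 N or less, so it was touching nothing. The clock stood at about 8 s of the 35 s allowed.

The first position estimates from the two fixed cameras differed by about 6 mm; the wrist camera settled it before the grasp. No check failed.

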